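# Switch on the dust extractor at its guarded toggle

### The arm

A 6-joint arm with a two-finger parallel gripper is mounted at the origin on a cart in front of the work surface, level with it; the furniture and walls round the work are solid. World frame = base frame: x ahead of the robot, y to its left, z up, the work surface at z = 0. Lengths are in m, angles in rad, forces in N, time in s.
With the tool pointing down it reaches from about 0.35 to 0.775 m from the base axis. Payload 7.3 kg.
Tool frame: the origin (TCP) lies midway between the tips of the shut fingers; the grasp point (between the pads) lies 19 mm behind it (r.hold_point_z is the distance from the TCP to the grasp point, in m); z points along the fingers, y is the direction in which the jaws open and shut (so a half turn about z gives the same grasp; the last joint's range is limited). The gripper opens to 92 mm and grips with 3 to 60 N. Pads are 19 mm wide; open, the fingers measure 130 mm over their backs; the gripper's body (75 mm by 190 mm) begins 47 mm behind the grasp point.
Start: joints at [-1.423, 0.342, 1.524, -0, 1.275, -0.146], TCP at [0.152, -0.503, 0.227] pointing down, gripper open.
Joint ranges: [-2.53, 2.53], [-0.77, 2.02], [0.04, 2.7], [-1, 4.14], [0.28, 2.66], [-3.11, 3.11]. Speed limits (rad/s): [2.57, 2.57, 3.14, 3.14, 3.14, 3.14].

### API

Orientations are given as a unit quaternion [w, x, y, z].
In Python, from rig import r gives the robot as it stands.
- The arm moves only by the tool move_arm, never from a script. Its argument "increments" is a list of rows, each a list of 5 numbers: the shift along the tool's x, y, z in cm, then the turn about the tool's z in degrees, then the closure, from 0 (fully open) to 1 (shut). In form: [[dx, dy, dz, roll, fingers], ...]. A call has 1 to 10 rows; each row shifts and turns the commanded pose from where the row before left it, along the tool's axes as they then stand; what a row does not reach is not made up. A row lasts 1/10 s, in which the tool goes at most 50 mm and 8.59 degrees, less where a joint would pass 70% of its speed; a pose out of reach is approached as far as the arm can. A call is refused whole if a number of a shift passes 5 or a number of a turn 8.59, either way. A call with a gripper value outside its range is refused whole. The fingers move at their own pace and stop on an object; "newtons" is the grip in N (left out, the last holds). Time passes only in rows, so rows that do not move let the fingers close. It gives the time, the measured TCP pose, the force and the opening at its end, in the units of the state.
- r.get_state(): the state, without advancing time (a new reading comes with each control period).
- r.grab_frame(name): name is "scene" or "top" or "wrist"; returns (picture, depth): 420x560x3 uint8, red, green, blue; 420x560 float32, m along the optical axis (not along the pixel's ray), 0 where there is no reading.
- r.camera_info(name): a dict with "mtx" (3x3 intrinsics, pixels), "extrinsics" (4x4, takes a point from world to camera coordinates). Camera axes: x right, y down, z forward; pixel columns grow to the right and rows downward; lengths in m; the calibration is good to about 2 mm. The wrist camera is an equidistant fisheye: a pixel r from the principal point sees the ray r / f radians off the axis. A picture is of the moment at which its call begins: read the wrist's pose just before it. camera_info takes no time and is no camera call; for the wrist camera it gives the pose at the moment of the call.
- r.close_job(): hands the job in, once; it reports no verdict.
The state is a dict: "t": time; "qpos": joint angles; "joint_velocities": joint speeds; "tau": joint torques, N m; "tcp_pos": TCP position; "tool_rot": TCP orientation; "force": force on the tool from outside, world axes, zero at the start; "wrist_torque": the same for the moment, N m; "finger_gap": finger opening in m.
Only numpy, scipy, OpenCV 4.12 (cv2) and the standard library are available. Lean on these libraries where they do the work, as an engineer would, in place of code of your own. Each camera call takes 0.05 s, during which the arm holds its last target.

### The job

Switch on the dust extractor: at the switch box with the round lamp, lift the sprung guard flap, flip the toggle lever beneath it fully over toward the front of the box, then let the flap drop shut by itself. Leave the guard of the other switch box, the one with two square buttons, closed.

Things in the scene. Friction and masses are not known exactly. Their poses are not given: they have to be found in the camera images.
- lamp_box: Grey switch box with round lamp dome, fixed; mm. Origin on bench under the guard's mid-width; x to the box's back, y to the lamp, z up. Casing x -58..36, y -46..86. Panel slopes from (x -55, z 40) up to (x 17, z 74), flat at z 74 to x 36. Cheeks at y +-36, 36 off the panel, flank the toggle: only shut fingers fit between. From above, fingers can dip behind the guard's bead and draw it open.
- bead (a point): Middle of the guard flap's free back edge, a round bead of 4 mm radius, 74 mm long along the box's y; shut it is at x -18, y 0, z 108 mm in the box's frame, with open air behind and below it down to the panel. The flap is an aluminium plate 80 mm wide, 3 mm thick, running from here down toward the front, parallel to the panel and 46 mm off it, over the toggle.
- guard (a joint): Flap angle, rad: 0 shut, grows opening, stop 1.5. Axis along the box's y at (x -57, z 45) mm, low at the front; the bead, 74 mm from it, swings up and to the front. A spring shuts it (about 2 N at the bead when shut, 3 N at 0.9 rad). It does not stay open alone, but rests against fingers reaching down past the bead to the toggle, and falls shut when they leave.
- toggle (a joint): Toggle angle, rad: starts at 0 to 0.08 (off, leaning to the box's back), 0.7 fully on (leaning to the front). Bare steel lever at y 0, 35 mm long, 7 mm thick, 11 near the tip; pivot (x -36, z 56) mm in the box's frame, tip off at (x -39, z 92), on at (x -61, z 82). Turns about the box's y, stays where left; about 1.5 to 2 N at the tip moves it.
- other_guard (a joint): Angle of the guard flap of the second switch box, rad, 0 shut; same spring. That box is alike but has two square buttons in place of the round lamp. The two boxes stand side by side, either one left or right.

How it is judged:
On the way, in this order (a step that is already met when the one before it is completed fails the run):
1. the lamp box's guard flap is lifted by more than 0.2 rad (value of joint guard above 0.2 rad), for 0.1 s.
2. the toggle is flipped over (past 0.5 rad) (value of joint toggle above 0.5 rad), for 0.1 s.
At the end, for the whole second after the job is handed in: The lamp box's toggle stands past 0.5 rad of its 0.7 rad travel, its guard flap is shut again (under 0.1 rad) and the button box's guard is shut (under 0.1 rad) (value of joint toggle above 0.5 rad and value of joint each of guard, other_guard below 0.1 rad); the robot touches nothing.
It fails at once if the guard of the button box is lifted by more than 0.25 rad (value of joint other_guard above 0.25 rad).
It also fails if it takes over 32 s, if anything falls off the work surface, if the arm or the gripper's body presses on something with over 40 N, if the wrist force passes 120 N, or if a joint passes its speed limit or range.

## Working session

There is one attempt and no reset: what is moved stays moved. The work goes in short steps, Python scripts to look and compute and a tool call to move; the robot and the scene stay as the last step left them, time stands still between calls to the robot, and variables do not carry over. Pictures are saved under pics/ and viewed, and the job is handed in when it is done.

Besides the shell and the picture viewer there is one more tool, called after "Call:" as a command line: name --pt "numbers of a row" for each row, then --argument value for the rest. move_arm: Moves the arm, as the interface text tells. Its arguments: {"type":"object","properties":{"increments":{"type":"array","items":{"type":"array","items":{"type":"number"}}},"newtons":{"type":"number"}},"required":["increments"]}

```bash
ls; mkdir -p pics; python3 - <<'E'
from rig import r
import cv2,numpy as np
print(r.get_state())
for n in ("scene","top"):
    p,d=r.grab_frame(n); cv2.imwrite(f"pics/{n}0.png",p[:,:,::-1]); np.save(f"pics/{n}0.npy",d)
    print(n,r.camera_info(n))
E
```

```text
pics
{'t': 0.0, 'qpos': array([-1.42304396e+00,  3.42722574e-01,  1.52502442e+00, -3.23091325e-06,
        1.27541675e+00, -1.45986026e-01]), 'joint_velocities': array([-0.0001596 ,  0.00108657,  0.00018409, -0.00013607, -0.00102415,
       -0.00268369]), 'tau': array([ 5.61912857e-04, -4.31234622e+01, -2.44219977e+01,  7.16162869e-02,
        5.58993733e-02, -1.32793780e-04]), 'tcp_pos': array([ 0.15196992, -0.50208825,  0.22604247]), 'tool_rot': array([-7.85542682e-04,  9.89233718e-01,  1.46342180e-01, -2.23889454e-06]), 'force': array([ 1.03379913, -0.86288192,  0.57813484]), 'wrist_torque': array([ 0.01257726, -0.01480463,  0.02708771]), 'finger_gap': 0.09194389197106789}
scene {'mtx': array([[414.76036096,   0.        , 281.14142547],
       [  0.        , 414.76036096, 210.49745184],
       [  0.        ,   0.        ,   1.        ]]), 'extrinsics': array([[ 0.68889337, -0.72481446, -0.00836125, -0.43676014],
       [-0.29638061, -0.27112814, -0.9157773 ,  0.20329171],
       [ 0.66150166,  0.63335103, -0.40159933,  0.68970702],
       [ 0.        ,  0.        ,  0.        ,  1.        ]])}
top {'mtx': array([[515.71904889,   0.        , 285.43369063],
       [  0.        , 515.71904889, 205.55329999],
       [  0.        ,   0.        ,   1.        ]]), 'extrinsics': array([[ 0.02751661, -0.99957305,  0.00982613, -0.16056901],
       [-0.99464124, -0.02835819, -0.09942144,  0.48047602],
       [ 0.09965764, -0.00703773, -0.9949969 ,  0.91595356],
       [ 0.        ,  0.        ,  0.        ,  1.        ]])}
```

View pics/scene0.png

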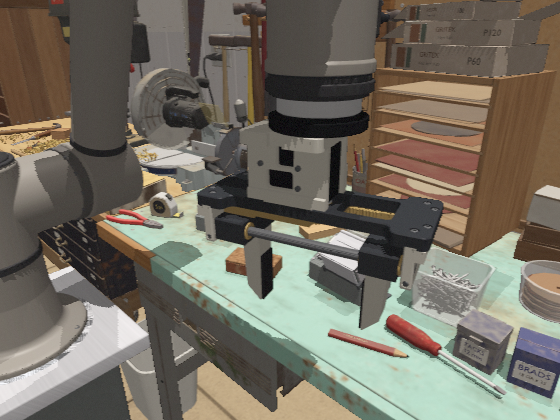

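View pics/top0.png

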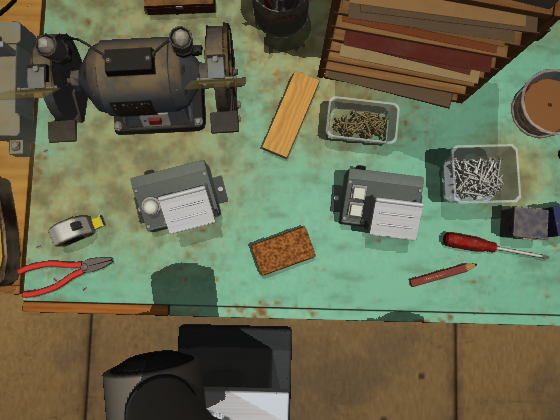

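```bash
python3 - <<'E'
import cv2,numpy as np
p=cv2.imread("pics/top0.png")
c=p[150:245,120:240]; cv2.imwrite("pics/crop0.png",cv2.resize(c,None,fx=6,fy=6,interpolation=cv2.INTER_CUBIC))
E
cat > h.py <<'E'
import numpy as np
def cloud(d,info):
    K=info["mtx"];E=info["extrinsics"];v,u=np.mgrid[:d.shape[0],:d.shape[1]]
    X=np.stack([(u-K[0,2])/K[0,0]*d,(v-K[1,2])/K[1,1]*d,d],-1)
    return (X-E[:3,3])@E[:3,:3]
E
python3 - <<'E'
from h import *; from rig import r
d=np.load("pics/top0.npy");P=cloud(d,r.camera_info("top"))
np.save("pics/P.npy",P)
print((P[160:242:4,126:236:5,2]*1000).round().astype(int))
for u,v in((187,212),(150,205),(162,190),(187,236)):print(u,v,P[v,u])
E
```

```text
[[ -2  -1  -2  -2  -1   1   0   0   3  -1   0  -2  -2  -3   1  73  -1   2
    2   3  -1  -3]
 [  0  -1   0  -2  -1  -2   0   2   1  -1   1  -1  73  70  74  71  53   2
   -1   1  -5  -1]
 [ -3   1  -2   0  -2  -3  -1   0  -2  72  73  72  74  73  72  74  71  -3
   -2   0  -2  -1]
 [  0  -1   0   2  35  36  72  74  74  75  74  75  71  71  72  74  69   0
    0   0  -3  -2]
 [  2  -3   2  71  74  72  75  71  73  72  74  71  72  74  70  67  69  15
    1   2   0   0]
 [ -1  74  72  72  78  75  72  70  73  72  69  69  71  69  68  67  68  34
    3   4   0   0]
 [  1   3  72  72  75  74  71  70  68  67  68  67  70  62  64  65  75  49
    5   4   0   1]
 [  2  -1  71  74  70  71  68  67  67  64  65  65  63 109 113 111  93  57
    0   8  -2  -1]
 [ -3  -1  71  67  67  67  67  66  65  65 109 111 112 109 107 107 103  56
    3   3   0  -2]
 [ -1   1  66  63  62  68  63 109 113 111 110 108 106 103 105 104 105  51
   11   0   5   0]
 [ -1   0   2  64  66  75  66 109 108 105 103 104 961 103 100 101  98  58
   31   5   6   3]
 [  3  -2   5  63  83  80  70 103 105 103 103 103 100 101  98  96  96  72
   
[... 328 characters left out ...]
  95  90  93  90  91  91  86  87  83  83
   -1  -1  -2   0]
 [ -1  -1  -3  -2  45  43  39  41  38  87  88  85  85  85  88  85  81   1
    0  -1  -4  -1]
 [ -2  -4   0  -1  -1  40  36  31  10  87  84  82  84  81   0  -1  -2   1
    1  -1  -5   2]
 [  0  -1   0   1 961   0  -2  -1  -1  84  78  -1  -4  -2  -1  -2  -1   0
    4   0  -2   1]
 [ -3   0   0   2   1   1   0   2   0   1  -1  -1   2  -1   1   2  -4   0
    0   1   1  -4]
 [ -1  -1  -4  -2  -1   0   0   1  -3   0  -2 961  -1  -3 961   2   2  -3
    0   3   3  -1]]
187 212 [0.46223837 0.01886541 0.09376154]
150 205 [0.47342591 0.08470292 0.0817776 ]
162 190 [0.5018134  0.06934984 0.06569112]
187 236 [ 0.42529733  0.03437342 -0.00197823]
```

View pics/crop0.png

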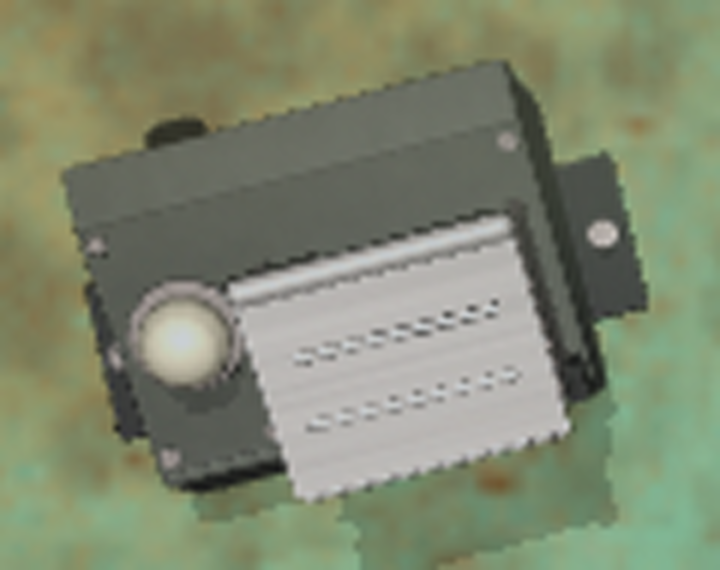

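```bash
cat >> h.py <<'E'
def topray(uv,z,info):
    K=info["mtx"];E=info["extrinsics"];R=E[:3,:3];C=-R.T@E[:3,3]
    d=R.T@np.linalg.inv(K)@np.array([*uv,1.]);return C+d*(z-C[2])/d[2]
E
python3 - <<'E'
from h import *; from rig import r
i=r.camera_info("top")
f=lambda u,v:(120+(u+.5)/6-.5,150+(v+.5)/6-.5)
W=[];B=[]
for uv,z,b in [((235,292),.111,(-18,37)),((512,224),.111,(-18,-37)),((65,172),.074,(36,86)),((503,60),.074,(36,-46)),((85,230),.074,(17,86)),((523,122),.074,(17,-46)),((172,487),.040,(-55,86))]:
    W.append(topray(f(*uv),z,i)[:2]*1000);B.append(b)
W=np.array(W);B=np.array(B,float)
wc,bc=W.mean(0),B.mean(0);H=(B-bc).T@(W-wc);a=np.arctan2(H[0,1]-H[1,0],H[0,0]+H[1,1])
R=np.array([[np.cos(a),-np.sin(a)],[np.sin(a),np.cos(a)]]);t=wc-R@bc
print(a,np.degrees(a),t);print((W-(B@R.T+t)).round(1))
for b in [(-18,0),(-39,0),(-61,0)]:print(b,R@b+t)
# depth check: along box x at z
P=np.load("pics/P.npy").reshape(-1,3)*1000
q=(P[:,:2]-t)@R
for x0 in range(-84,40,6):
    m=(abs(q[:,1])<25)&(abs(q[:,0]-x0)<3)&(P[:,2]>-20)&(P[:,2]<200); print(x0,m.sum(),np.median(P[m,2]).round(1),end=' | ')
E
```

```text
0.2885993899975434 16.535527016909302 [509.54770684  30.45869332]
[[ 0.5  2.6]
 [ 0.6 -1.9]
 [ 0.1 -0.1]
 [-1.   1.6]
 [ 1.6 -1.4]
 [-0.8  0.5]
 [-1.1 -1.2]]
(-18, 0) [492.29212487  25.33571657]
(-39, 0) [472.16061256  19.35891037]
(-61, 0) [451.07045682  13.09749435]
-84 82 0.2 | -78 96 -0.2 | -72 200 81.1 | -66 130 86.1 | -60 110 89.1 | -54 111 92.4 | -48 112 94.7 | -42 113 97.5 | -36 111 101.2 | -30 116 103.4 | -24 114 106.2 | -18 118 110.6 | -12 29 109.6 | -6 36 63.0 | 0 106 65.0 | 6 104 67.6 | 12 108 70.1 | 18 100 72.8 | 24 102 73.5 | 30 94 73.4 | 36 61 73.2 |
```

```bash
python3 - <<'E'
from h import *; from rig import r
P=np.load("pics/P.npy").reshape(-1,3)*1000
t=np.array([509.5,30.5]);a=.2886;R=np.array([[np.cos(a),-np.sin(a)],[np.sin(a),np.cos(a)]])
q=(P[:,:2]-t)@R
for x0 in range(-120,200,20):
    m=(abs(q[:,1])<115)&(abs(q[:,0]-x0)<10)&(P[:,2]<500);print(x0,np.percentile(P[m,2],99.5).round())
s=r.get_state();p=s['tcp_pos']*1000
print(p,R.T@(p[:2]-t))
from scipy.spatial.transform import Rotation as Ro
w=s['tool_rot'];M=Ro.from_quat([w[1],w[2],w[3],w[0]]).as_matrix();print(M)
goal=np.r_[R@[3,0]+t,226];print(goal,M.T@(goal-p))
E
```

```text
-120 30.0
-100 4.0
-80 86.0
-60 96.0
-40 105.0
-20 114.0
0 73.0
20 77.0
40 76.0
60 128.0
80 275.0
100 274.0
120 234.0
140 216.0
160 280.0
180 278.0
[ 151.99326078 -502.1580777   226.12747274] [-494.32145996 -408.87894365]
[[ 9.57153415e-01  2.89581249e-01 -2.02952135e-04]
 [ 2.89581259e-01 -9.57152525e-01  1.31826383e-03]
 [ 1.87488338e-04 -1.32055186e-03 -9.99999110e-01]]
[512.37592981  31.35383121 226.        ] [ 499.43652872 -406.29203918    0.75764165]
```

Call:
move_arm --pt "1.5 -1.3 0 0 1" --pt "3 -2.6 0 0 1" --pt "3.3 -2.9 0 0 1" --pt "3.3 -2.9 0 0 1" --pt "3.3 -2.9 0 0 1" --pt "3.3 -2.9 0 0 1" --pt "3.3 -2.9 0 0 1" --pt "3.3 -2.9 0 0 1" --pt "3.3 -2.9 0 0 1" --pt "3.3 -2.9 0 0 1" --newtons 20

```text
t: 1.1
tcp_pos: [0.3698, -0.1519, 0.2267]
tool_rot: [0.0, 0.989, 0.146, 0.0]
force: [1.5, -0.4, -1.0]
finger_gap: 0.0164
```

Call:
move_arm --pt "3.3 -2.9 0 0 1" --pt "3.3 -2.9 0 0 1" --pt "3.2 -2.9 0 0 1" --pt "3 -2.8 0 0 1" --pt "2 -2 0 0 1" --pt "0 0 0 0 1" --pt "0 0 0 0 1"

```text
t: 1.8
tcp_pos: [0.4715, 0.0187, 0.2262]
tool_rot: [0.0, 0.989, 0.147, -0.001]
force: [-0.7, -1.0, 0.1]
finger_gap: 0.0006
```

```bash
cat >> h.py <<'E'
t=np.array([509.5,30.5]);a=.2886;Rb=np.array([[np.cos(a),-np.sin(a)],[np.sin(a),np.cos(a)]])
def box(s):
    p=np.asarray(s['tcp_pos'])*1000;return np.r_[Rb.T@(p[:2]-t),p[2]].round(1)
def fb(s): f=np.asarray(s['force']);return np.r_[Rb.T@f[:2],f[2]].round(2)
E
python3 - <<'E'
from h import *; from rig import r
import cv2
s=r.get_state();print(s['t'],box(s),fb(s),s['finger_gap'],s['tool_rot'])
for n in("wrist","scene"):
    p,d=r.grab_frame(n);cv2.imwrite(f"pics/{n}1.png",p[:,:,::-1]);np.save(f"pics/{n}1.npy",d)
print(r.camera_info("wrist"))
E
```

```text
1.8 [-39.8  -0.5 226.2] [-0.98 -0.72  0.09] 0.0005700570938281267 [ 3.72769656e-05  9.89105119e-01  1.47209248e-01 -7.07450558e-04]
{'mtx': array([[325.1922621 ,   0.        , 278.79885631],
       [  0.        , 325.1922621 , 204.57318571],
       [  0.        ,   0.        ,   1.        ]]), 'extrinsics': array([[ 2.89239636e-01, -9.57256411e-01, -7.72266569e-04,
        -1.18437159e-01],
       [-9.28158980e-01, -2.80644923e-01,  2.44457227e-01,
         4.11775229e-01],
       [-2.34224980e-01, -6.99899331e-02, -9.69659769e-01,
         5.01573685e-01],
       [ 0.00000000e+00,  0.00000000e+00,  0.00000000e+00,
         1.00000000e+00]])}
```

View pics/wrist1.png

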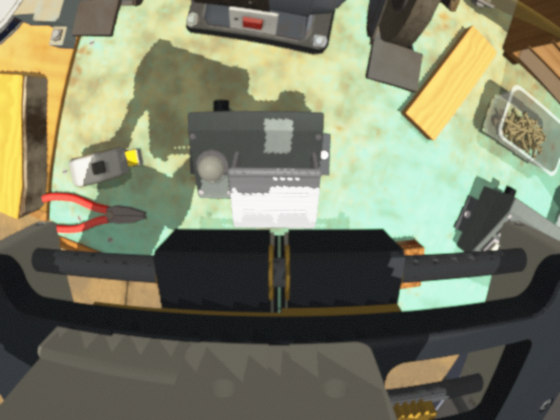

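View pics/scene1.png

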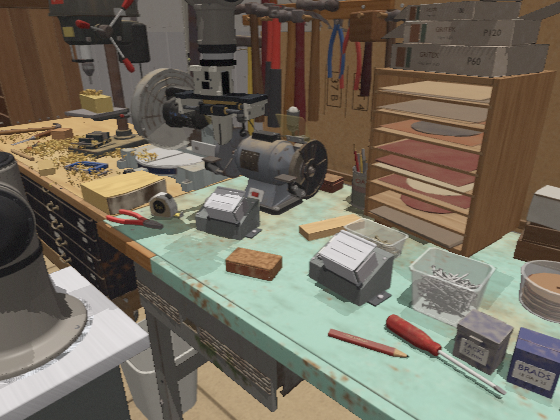

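```bash
python3 - <<'E'
from h import *; from rig import r
P=np.load("pics/P.npy").reshape(-1,3)*1000
q=(P[:,:2]-t)@Rb
m0=(P[:,2]<500)
for y0 in range(-100,101,20):
    m=m0&(abs(q[:,1]-y0)<10)&(P[:,2]>120)&(q[:,0]<160)&(q[:,0]>30); print(y0,m.sum(),[(lo,q[m&(P[:,2]>lo),0].min().round() if (m&(P[:,2]>lo)).any() else None) for lo in(120,150,200)])
print(r.get_state()['qpos'])
# wrist geometry
i=r.camera_info("wrist");d=np.load("pics/wrist1.npy");K=i["mtx"];E=i["extrinsics"]
v,u=np.mgrid[:420,:560];dx=(u-K[0,2]);dy=v-K[1,2];rr=np.hypot(dx,dy);th=rr/K[0,0]
X=np.stack([d*np.tan(th)*dx/np.maximum(rr,1e-6),d*np.tan(th)*dy/np.maximum(rr,1e-6),d],-1)
W=(X-E[:3,3])@E[:3,:3]*1000
b=(W[...,:2]-t)@Rb; s=r.get_state();bb=box(s)
Q=np.dstack([b-bb[:2],W[...,2:]-bb[2]])
np.save("pics/Qw.npy",Q)
for vv in range(225,320,8): print(vv,[tuple(Q[vv,uu].round().astype(int)) for uu in(165,200,240,265,279,300,390)])
mask=(d>0)&(W[...,2]<130)&(W[...,2]>104)&(v<230);print("bead pts box",(b[mask]).min(0),(b[mask]).max(0),b[mask].mean(0))
E
```

```text
-100 855 [(120, np.float64(58.0)), (150, np.float64(84.0)), (200, np.float64(84.0))]
-80 550 [(120, np.float64(62.0)), (150, np.float64(88.0)), (200, np.float64(88.0))]
-60 355 [(120, np.float64(91.0)), (150, np.float64(91.0)), (200, np.float64(91.0))]
-40 486 [(120, np.float64(119.0)), (150, np.float64(125.0)), (200, None)]
-20 486 [(120, np.float64(116.0)), (150, np.float64(122.0)), (200, None)]
0 455 [(120, np.float64(119.0)), (150, np.float64(126.0)), (200, None)]
20 417 [(120, np.float64(122.0)), (150, np.float64(129.0)), (200, None)]
40 388 [(120, np.float64(127.0)), (150, np.float64(132.0)), (200, None)]
60 345 [(120, np.float64(131.0)), (150, np.float64(136.0)), (200, None)]
80 244 [(120, np.float64(134.0)), (150, np.float64(140.0)), (200, None)]
100 65 [(120, np.float64(145.0)), (150, np.float64(153.0)), (200, None)]
[-1.24799322e-01  2.45183670e-01  1.66263317e+00 -4.23173614e-04
  1.23459478e+00  1.15300721e+00]
225 [(np.int64(-59), np.int64(148), np.int64(-225)), (np.int64(-58), np.int64(100), np.int64(-225)), (np.int64(-31), np.int64(38), np.int64(-141)), (np.int64(-31),
[... 3024 characters left out ...]
4(30), np.int64(92)), (np.int64(23), np.int64(20), np.int64(91)), (np.int64(23), np.int64(10), np.int64(91)), (np.int64(23), np.int64(4), np.int64(90)), (np.int64(-173), np.int64(0), np.int64(-226)), (np.int64(23), np.int64(-4), np.int64(90)), (np.int64(22), np.int64(-28), np.int64(91))]
313 [(np.int64(25), np.int64(27), np.int64(99)), (np.int64(22), np.int64(20), np.int64(93)), (np.int64(22), np.int64(10), np.int64(93)), (np.int64(22), np.int64(4), np.int64(92)), (np.int64(23), np.int64(1), np.int64(93)), (np.int64(22), np.int64(-4), np.int64(93)), (np.int64(26), np.int64(-24), np.int64(100))]
bead pts box [ -36.93048737 -307.34647998] [198.53823898 190.80205537] [ 77.6529494  -19.67584616]
```

Call:
move_arm --pt "2 0 0 0 1" --pt "2.2 0 1 0 1" --pt "0 0 2 0 1" --pt "0 0 2.5 0 1" --pt "0 0 2.5 0 1" --pt "0 0 2 0 1" --pt "0 0 1 0 1" --pt "0 0 0 0 1"

```text
t: 2.7
tcp_pos: [0.5112, 0.0297, 0.1158]
tool_rot: [-0.0, 0.989, 0.146, -0.001]
force: [0.1, -1.0, -0.4]
finger_gap: 0.0006
```

```bash
python3 - <<'E'
from h import *; from rig import r
import cv2
s=r.get_state();print(s['t'],box(s),fb(s),s['finger_gap'])
p,d=r.grab_frame("scene");cv2.imwrite("pics/s2.png",cv2.resize(p[120:260,150:330,::-1],None,fx=4,fy=4,interpolation=cv2.INTER_CUBIC))
E
```

```text
2.7 [  1.4  -1.2 115.8] [-0.14 -0.97 -0.38] 0.0005696551570219861
```

View pics/s2.png

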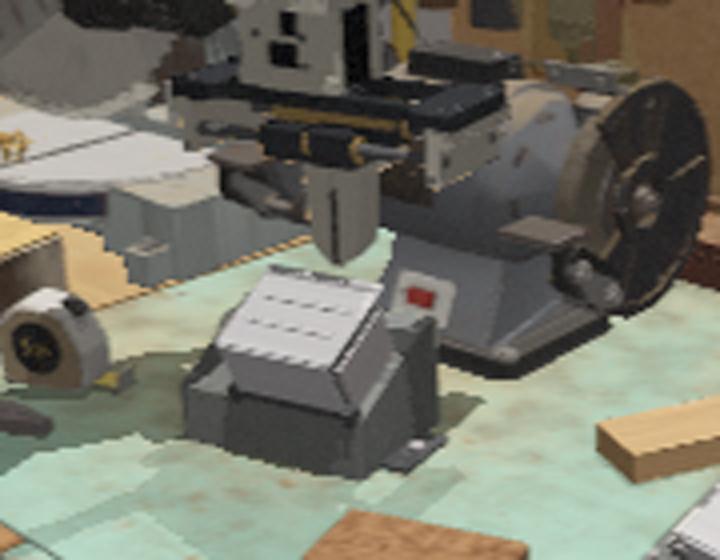

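Call:
move_arm --pt "0.2 0 1.0 0 1" --pt "0 0 1.2 0 1" --pt "0 0 0.7 0 1" --pt "0 0 0 0 1" --pt "-0.4 0 0 0 1" --pt "-0.5 0 0 0 1" --pt "-0.5 0 0 0 1" --pt "0 0 0 0 1"

```text
t: 3.55
tcp_pos: [0.5007, 0.0269, 0.0884]
tool_rot: [0.0, 0.989, 0.146, 0.001]
force: [2.4, 0.5, 1.4]
finger_gap: 0.0009
```

```bash
python3 - <<'E'
from h import *; from rig import r
import cv2
s=r.get_state();print(s['t'],box(s),fb(s),s['finger_gap'])
p,d=r.grab_frame("scene");cv2.imwrite("pics/s3.png",cv2.resize(p[120:260,150:330,::-1],None,fx=4,fy=4,interpolation=cv2.INTER_CUBIC))
E
```

```text
3.55 [-9.5 -0.9 88.4] [ 2.44 -0.21  1.43] 0.0008882583259065898
```

View pics/s3.png

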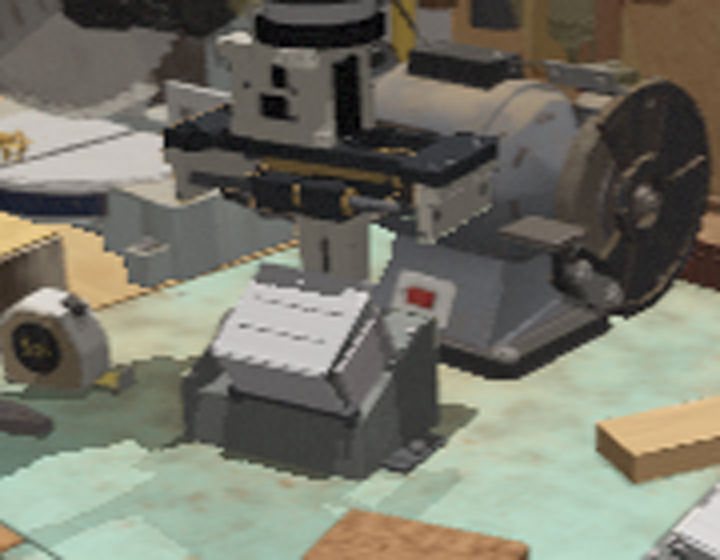

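Call:
move_arm --pt "-0.4 0 0 0 1" --pt "-0.4 0 0.3 0 1" --pt "-0.2 0 0.5 0 1" --pt "0 0 0.4 0 1" --pt "0 0 0 0 1"

```text
t: 4.1
tcp_pos: [0.4902, 0.0242, 0.0747]
tool_rot: [-0.0, 0.989, 0.146, -0.001]
force: [1.3, 0.5, 0.2]
finger_gap: 0.0005
```

```bash
python3 - <<'E'
from h import *; from rig import r
import cv2
s=r.get_state();print(s['t'],box(s),fb(s),s['finger_gap'])
p,d=r.grab_frame("scene");cv2.imwrite("pics/s4.png",cv2.resize(p[120:260,150:330,::-1],None,fx=4,fy=4,interpolation=cv2.INTER_CUBIC))
E
```

```text
4.1 [-20.3  -0.6  74.7] [1.43 0.14 0.19] 0.0004821858224875014
```

View pics/s4.png

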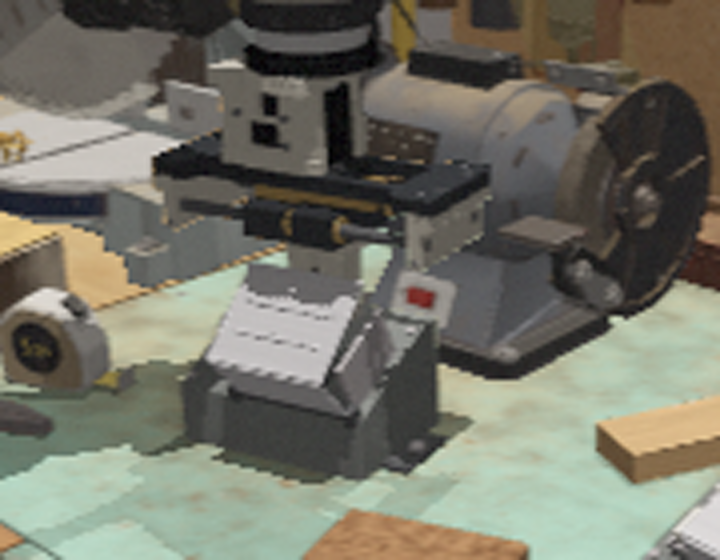

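Call:
move_arm --pt "-0.4 0 0 0 1" --pt "-0.4 0 0 0 1" --pt "-0.4 0 0 0 1" --pt "-0.3 0 0 0 1" --pt "-0.2 0 0 0 1" --pt "0 0 0 0 1"

```text
t: 4.75
tcp_pos: [0.4756, 0.0191, 0.0762]
tool_rot: [0.0, 0.989, 0.146, 0.001]
force: [4.6, 0.7, 1.9]
finger_gap: 0.0001
```

```bash
python3 - <<'E'
from h import *; from rig import r
s=r.get_state();print(s['t'],box(s),fb(s),s['finger_gap'])
E
```

```text
4.75 [-35.8  -1.3  76.2] [ 4.64 -0.63  1.86] 0.00011387055485161807
```

Call:
move_arm --pt "-0.2 0 0 0 1" --pt "-0.15 0 0 0 1" --pt "0 0 0 0 1"

```text
t: 5.05
tcp_pos: [0.4732, 0.0182, 0.0763]
tool_rot: [0.0, 0.989, 0.146, 0.002]
force: [7.2, 1.5, -0.8]
finger_gap: 0.0002
```

Call:
move_arm --pt "-0.2 0 0 0 1" --pt "0 0 0 0 1"

```text
t: 5.25
tcp_pos: [0.4725, 0.0176, 0.0767]
tool_rot: [0.001, 0.989, 0.146, 0.003]
force: [10.1, 2.4, -0.6]
finger_gap: 0.0006
```

Call:
move_arm --pt "-0.2 0 0 0 1" --pt "0 0 0 0 1"

```text
t: 5.45
tcp_pos: [0.4719, 0.0169, 0.0771]
tool_rot: [0.001, 0.989, 0.146, 0.005]
force: [12.3, 2.0, 0.5]
finger_gap: 0.0006
```

```bash
python3 - <<'E'
from h import *; from rig import r
import cv2
s=r.get_state();print(s['t'],box(s),fb(s),s['finger_gap'])
p,d=r.grab_frame("wrist");cv2.imwrite("pics/w5.png",p[:,:,::-1])
E
```

```text
5.45 [-40.   -2.3  77.1] [12.35 -1.61  0.53] 0.0006088042752100419
```

View pics/w5.png

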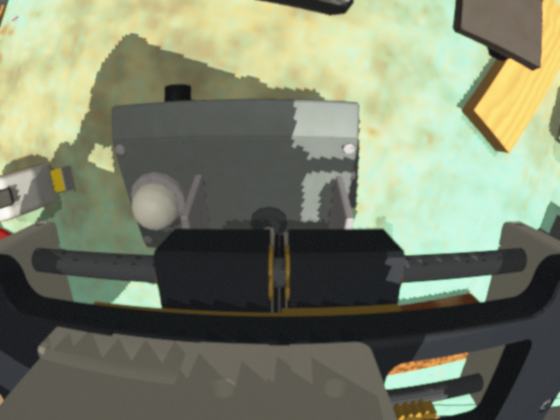

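Call:
move_arm --pt "0.4 0 0 0 1" --pt "0.6 0 0 0 1" --pt "0 0 -0.5 0 1" --pt "0 0 -1 0 1" --pt "0 0 -1 0 1" --pt "0 0 -1 0 1" --pt "0 0 -1.2 0 1" --pt "0 0 -1.5 0 1" --pt "0 0 -2 0 1" --pt "0 0 -2 0 1"

```text
t: 6.5
tcp_pos: [0.4762, 0.02, 0.179]
tool_rot: [-0.0, 0.989, 0.146, -0.001]
force: [-0.8, -0.2, -1.2]
finger_gap: 0.0005
```

Call:
move_arm --pt "0 0 -3 0 1" --pt "-2 0 -3 0 1" --pt "-4 0 -1 0 1" --pt "-4 0 0 0 1" --pt "0 4 0 0 1" --pt "0 4.5 0 0 1" --pt "0 4.5 0 0 1" --pt "0 4.5 0 0 1" --pt "0 4 0 0 1" --pt "0 0 0 0 1"

```text
t: 7.5
tcp_pos: [0.4438, -0.2185, 0.2478]
tool_rot: [0.001, 0.99, 0.144, -0.0]
force: [0.7, 0.4, 0.5]
finger_gap: 0.0005
```

```bash
python3 - <<'E'
from h import *; from rig import r
import cv2
s=r.get_state();print(s['t'],box(s),fb(s),s['finger_gap'])
o=[]
p,d=r.grab_frame("scene");o.append(cv2.resize(p[160:300,190:410],(800,509),interpolation=cv2.INTER_CUBIC));cv2.imwrite("pics/s6.png",o[0][:,:,::-1])
p,d=r.grab_frame("top");cv2.imwrite("pics/t6.png",p[:,:,::-1])
P=cloud(d,r.camera_info("top")).reshape(-1,3)*1000;q=(P[:,:2]-t)@Rb
for x0 in range(-84,0,6):
    m=(abs(q[:,1])<25)&(abs(q[:,0]-x0)<3)&(P[:,2]>-20)&(P[:,2]<200); print(x0,m.sum(),np.median(P[m,2]).round(1),end=' | ')
E
```

```text
7.5 [-133.9 -220.   247.8] [0.82 0.16 0.47] 0.0005127986642235324
-84 86 -0.2 | -78 94 0.4 | -72 199 81.1 | -66 130 86.0 | -60 110 89.4 | -54 109 92.4 | -48 111 94.8 | -42 114 97.7 | -36 113 101.2 | -30 111 102.8 | -24 118 106.1 | -18 118 110.8 | -12 29 109.8 | -6 37 63.1 |
```

View pics/s6.png

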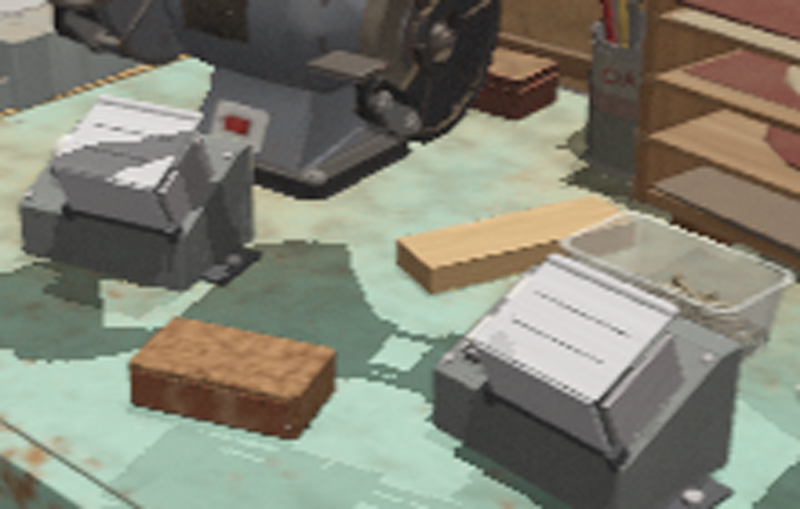

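View pics/t6.png

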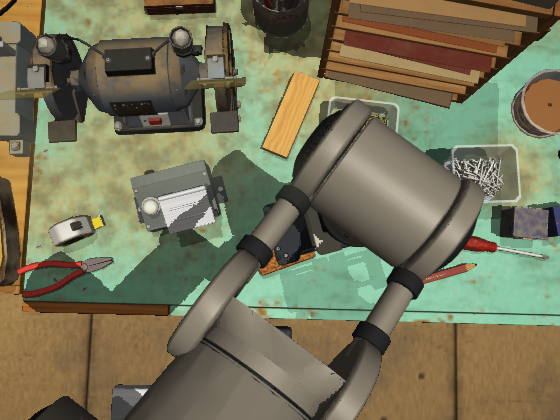

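```bash
python3 - <<'E'
from rig import r
print(r.close_job())
E
```

```text
the job is handed in; nothing more can be done
None
```

I drew the lamp box's guard open with the shut fingers, pushed the toggle to the front until it met a stop, then lifted out so the flap fell shut by itself. The job was handed in at about 7.6 s of the 32 s allowed.

- **Lamp box guard:** shut. The depth profile over the flap afterwards matches the one from before the move to within about 0.6 mm.
- **Button box guard:** it looks shut in the scene image, and I never moved near that box.
- **Robot:** clear of everything, with the tool at about 0.25 m height and force readings under 1 N, about the noise level.
- **Toggle:** I could not see it after the flap closed, so its position is inferred. The push force rose from about 5 N to 12 N while the tool almost stopped moving, within about 1 mm of where I had worked out the fully-on stop to be.

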